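# Bring up and lock the lathe tailstock

## Task

The tailstock of the bench wood lathe is clamped to the bed by the cam lever on its front. Push the lever all the way over, away from the headstock, so that the cam is at its low point, then push the tailstock forward along the bed until its pointed centre touches the free end of the wooden blank in the chuck, and push the lever all the way back over towards the headstock to lock it there. This is all pushing with the fingertips: pick nothing up, and leave the other things on the bench where they lie.

Things in the scene. Friction and masses are not known exactly. Their poses are not given: they have to be found in the camera images.
- lathe: Green bench wood lathe, fixed. Origin on the bench straight below the blank's free end; y runs along the bed to the headstock (big housing with chuck, y 133 to 460 mm, up to 290 mm high), -x is the front (robot side), z up; up to 0.1 rad askew. Bed 96 mm wide, top 90 mm above the bench, from y -430 mm. Centre line at x 0, 190 mm high. Tool rest: y 0 to 150, x -115 to 55 mm, up to 184 mm high.
- blank_end (a point): Centre of the free end face of the turned wooden blank, 31 to 37 mm thick, that the chuck holds: on the lathe's centre line, 190 mm above the bench. The blank is fixed. The tailstock's point must come to touch it here.
- centre_point (a point): Tip of the tailstock's pointed steel centre (a cone on a body 26 mm across), on the centre line 190 mm above the bench, pointing along the lathe's +y at blank_end.
- handwheel (a point): Middle of the outer face (looks to the lathe's -y) of the tailstock's handwheel: a boss 26 mm across, 5 mm proud of the aluminium wheel (84 mm across, 18 mm thick), 190 mm above the bench, 203 mm behind centre_point. The air behind it is free above the bed. Pushed here along +y the tailstock slides; the wheel does not turn. Tailstock housing 54 mm across, its top fitting up to 231 mm high.
- tailstock (a joint): Travel of the tailstock along the bed in m, growing towards the headstock: -0.03 rear stop, 0.120 point touches the blank (gap = 0.120 - value). Starts at 0 to 0.07. With the cam low the tailstock (about 3 kg) slides against about 5 N of friction and stays where it is left; locked, it holds against 100 N.
- cam_shaft (a point): Pivot of the cam lever, in the plane in which the lever swings: 80 mm in front (lathe -x) of the centre line, 125 mm above the bench, 115 mm behind centre_point along the lathe's -y. The lever swings about the lathe's x axis and rides with the tailstock.
- lever_ball (a point): Centre of the black ball, 26 mm across, on the end of the cam lever (steel rod 10 mm thick, ball centre 95 mm from cam_shaft). It is 194 mm above the bench with the lever fully over at either side and 220 mm with the lever upright, always 80 mm in front of the centre line.
- cam_lever (a joint): Angle of the cam lever in rad. 0: stop, fully over away from the headstock (0.75 rad from upright), cam at its low point, tailstock free. 0.75: upright. 1.38: cam at its high point. 1.5: stop, fully over to the headstock, locked. Starts at 1.35 to 1.5. It stays where it is left; the ball takes 1 N along its arc, 3 to 4 N where the clamp bites (0.7 to 1.38), more if pushed level.
- gouge: Turning gouge with wooden handle, 335 mm long, 29 mm high, lying along the lathe on the bench in front of it: leave alone. Origin under its middle.
- chuck_key: T-shaped steel chuck key, 90 by 85 mm, 13 mm high, on the bench in front of the lathe: leave alone. Origin under its cross bar.
- wax_tin: Flat round brass-coloured tin, 72 mm across, 38 mm high, on the bench in front of the headstock: leave alone. Origin under its middle.
- sanding_block: Cork sanding block, 95 x 55 x 25 mm, on the bench in front of the tail end of the lathe: leave alone. Origin under its middle.
- pepper_mill: Turned dark pepper mill, 56 mm across, 140 mm high, standing behind the lathe: leave alone. Origin under its middle.
- blank_square: Square wooden blank, 35 x 160 x 35 mm, on the bench behind the lathe: leave alone. Origin under its middle.

How it is judged (in metres and radians):
On the way, in this order (a step that is already met when the one before it is completed fails the run):
1. the cam lever is pushed over to the cam's low point, with the tailstock still back (value of joint cam_lever below 0.3 rad and distance between centre_point and blank_end above 0.02 m), for 0.2 s.
2. with the cam still low, the tailstock is pushed forward until its point touches the blank (value of joint cam_lever below 0.45 rad and distance between centre_point and blank_end below 0.002 m), for 0.2 s.
At the end, for the whole second after the job is handed in: The point of the tailstock is within 2 mm of the blank's end face and the tailstock is at rest, locked: the cam lever is over at the headstock side (at least 1.2 rad of its 1.5) (value of joint cam_lever above 1.2 rad and distance between centre_point and blank_end below 0.002 m and velocity of joint tailstock between -0.005 and 0.005 m/s); the robot touches nothing.
It fails at once if one of the loose things on the bench is lifted, carried or pushed more than 30 mm from its place (distance of any of gouge, chuck_key, wax_tin, sanding_block, pepper_mill, blank_square from where it was at the start of the episode above 0.03 m).
It also fails if it takes over 69 s, if anything falls off the work surface, if the arm or the gripper's body presses on something with over 40 N, if the wrist force passes 120 N, or if a joint passes its speed limit or range.

## Robot

A 6-joint arm with a two-finger parallel gripper is mounted at the origin on the work surface. World frame = base frame: x ahead of the robot, y to its left, z up, the work surface at z = 0. Lengths are in mm, angles in rad, forces in N, time in s.
With the tool pointing down it reaches from about 350 to 775 mm from the base axis. Payload 7.3 kg.
Tool frame: the origin (TCP) lies on the front face of the gripper's body, between the roots of the fingers; the fingertips stand 66 mm ahead of it and the grasp point (between the pads) lies 47 mm ahead of it (bot.tcp_to_grasp is the z of the grasp point in the tool frame, in mm); z points along the fingers, y is the direction in which the jaws open and shut (so a half turn about z gives the same grasp; the last joint's range is limited). The gripper opens to 92 mm and grips with 3 to 60 N. Pads are 19 mm wide; open, the fingers measure 130 mm over their backs; the gripper's body (75 mm by 190 mm) begins 47 mm behind the grasp point.
Start: joints at [1.192, 0.342, 1.524, -0, 1.275, -0.146], TCP at [121.1, 510.855, 292.241] pointing down, gripper open.
Joint ranges: [-2.53, 2.53], [-0.77, 2.02], [0.04, 2.7], [-1, 4.14], [0.28, 2.66], [-3.11, 3.11]. Speed limits (rad/s): [2.57, 2.57, 3.14, 3.14, 3.14, 3.14].

## Interface

Orientations are given as [roll, pitch, yaw] about the fixed x, y, z axes, in that order (R = Rz(yaw) Ry(pitch) Rx(roll)).
In Python, from plant import bot gives the robot as it stands.
- The arm moves only by the tool carry_out, never from a script. Its argument "deltas" is a list that holds one entry, the list of rows, each a list of 4 numbers: the shift along the tool's x, y, z in mm, then the turn about the tool's z in units of 5 degrees (1.0 is 5 degrees). A call has 1 to 20 rows; each row is the pose to reach, as a shift and turn from the pose commanded when the call began, along the tool's axes at that moment; what a row does not reach only later rows make up. A row lasts 1/10 s, in which the tool goes at most 50 mm and 8.59 degrees, less where a joint would pass 70% of its speed; a pose out of reach is approached as far as the arm can. A call with a gripper value outside its range is refused whole. "fingers" is the finger opening in mm, from 0 to 91.8, set as the call begins (left out, the last holds). The fingers move at their own pace and stop on an object; the grip force is fixed at half the most. Time passes only in rows, so rows that repeat a pose let the fingers close. It gives the time, the measured TCP pose, the force and the opening at its end, in the units of the state.
- bot.get_obs(): the state, without advancing time (a new reading comes with each control period).
- bot.capture(name): name is "scene" or "top" or "wrist"; returns (picture, depth): 384x512x3 uint8, blue, green, red; 384x512 float32, mm along the optical axis (not along the pixel's ray), 0 where there is no reading.
- bot.camera_model(name): a dict with "K" (3x3 intrinsics, pixels), "distortion" ([k1, k2, p1, p2, k3] as OpenCV has them; the pictures are not rectified), "camera_from_world" (4x4, takes a point from world to camera coordinates). Camera axes: x right, y down, z forward; pixel columns grow to the right and rows downward; lengths in mm; the calibration is good to about 2 mm. A picture is of the moment at which its call begins: read the wrist's pose just before it. camera_model takes no time and is no camera call; for the wrist camera it gives the pose at the moment of the call.
- bot.close_job(): hands the job in, once; it reports no verdict.
The state is a dict: "time": time; "joint_positions": joint angles; "dq": joint speeds; "tau": joint torques, N m; "tool_pos": TCP position; "tcp_rot": TCP orientation; "contact_force": force on the tool from outside, world axes, zero at the start; "moment": the same for the moment, N m; "grip_width": finger opening in mm.
Only numpy, scipy, OpenCV 4.12 (cv2) and the standard library are available. Lean on these libraries where they do the work, as an engineer would, in place of code of your own. Each camera call takes 0.05 s, during which the arm holds its last target. There are 200 camera calls.

## Working session

There is one attempt and no reset: what is moved stays moved. The work goes in short steps, Python scripts to look and compute and a tool call to move; the robot and the scene stay as the last step left them, time stands still between calls to the robot, and variables do not carry over. Pictures are saved under pics/ and viewed, about 8 in all and at most 12, crops included, and the job is handed in when it is done.

Besides the shell and the picture viewer there is one more tool, called after "Request:" by a JSON object that holds its "fn" and its "kwargs". carry_out: Moves the arm, as the interface text tells. Its arguments: {"type":"object","properties":{"deltas":{"type":"array","items":{"type":"array","items":{"type":"array","items":{"type":"number"}}}},"fingers":{"type":"number"}},"required":["deltas"]}

```bash
mkdir -p pics; cat > h.py <<'E'
import numpy as np,cv2
from plant import bot
def grab(n,tag):
    p,d=bot.capture(n); m=bot.camera_model(n)
    cv2.imwrite(f'pics/{tag}.png',p); np.savez(f'pics/{tag}.npz',p=p,d=d,K=m['K'],D=m['distortion'],T=m['camera_from_world'])
def world(tag,u,v,depth=None,r=1):
    f=np.load(f'pics/{tag}.npz'); 
    if depth is None:
        w=f['d'][int(v)-r:int(v)+r+1,int(u)-r:int(u)+r+1]; depth=np.median(w[w>0])
    q=cv2.undistortPoints(np.array([[[u,v]]],float),f['K'],f['D'])[0,0]
    return (np.linalg.inv(f['T'])@np.array([q[0]*depth,q[1]*depth,depth,1]))[:3]
def atz(tag,u,v,z):
    a=world(tag,u,v,500.);b=world(tag,u,v,1500.); return a+(b-a)*(z-a[2])/(b[2]-a[2])
def proj(tag,P):
    f=np.load(f'pics/{tag}.npz');T=f['T']
    return cv2.projectPoints(np.array(P,float).reshape(-1,1,3),cv2.Rodrigues(T[:3,:3])[0],T[:3,3],f['K'],f['D'])[0][:,0]
E
python3 - <<'E'
from h import *
print(bot.get_obs())
for n in('scene','top'):
    grab(n,n); f=np.load(f'pics/{n}.npz'); print(n,np.linalg.inv(f['T'])[:3].round(3))
a=np.hstack([cv2.imread('pics/scene.png'),cv2.imread('pics/top.png')])
for n in('scene','top'): cv2.imwrite(f'pics/{n}_b.png',cv2.resize(cv2.imread(f'pics/{n}.png'),(800,600),interpolation=cv2.INTER_CUBIC))
E
```

```text
{'time': 0.0, 'joint_positions': array([ 1.19201946e+00,  3.42731346e-01,  1.52503942e+00, -3.61206371e-06,
        1.27539027e+00, -1.45997600e-01]), 'dq': array([ 0.00021123, -0.00111466,  0.00072229, -0.00076238,  0.00092229,
        0.00170946]), 'tau': array([ 2.37652013e-03, -4.31236947e+01, -2.44220996e+01,  7.18819303e-02,
        5.60354919e-02, -1.42009303e-04]), 'tool_pos': array([120.96908056, 510.55067964, 291.53258869]), 'tcp_rot': array([-3.14004045e+00, -2.24751177e-04,  2.90881427e+00]), 'contact_force': array([0.38048188, 0.35182746, 0.60791732]), 'moment': array([-0.01004975, -0.0407323 ,  0.01432559]), 'grip_width': 91.91680631243024}
scene [[ 7.230000e-01  4.840000e-01 -4.930000e-01  1.224947e+03]
 [ 6.910000e-01 -5.000000e-01  5.220000e-01 -7.866740e+02]
 [ 6.000000e-03 -7.180000e-01 -6.960000e-01  1.158562e+03]]
top [[-7.000000e-03 -9.880000e-01  1.520000e-01  3.465180e+02]
 [-1.000000e+00  1.000000e-02  1.800000e-02 -4.817300e+01]
 [-1.900000e-02 -1.510000e-01 -9.880000e-01  1.304775e+03]]
```

View pics/scene_b.png

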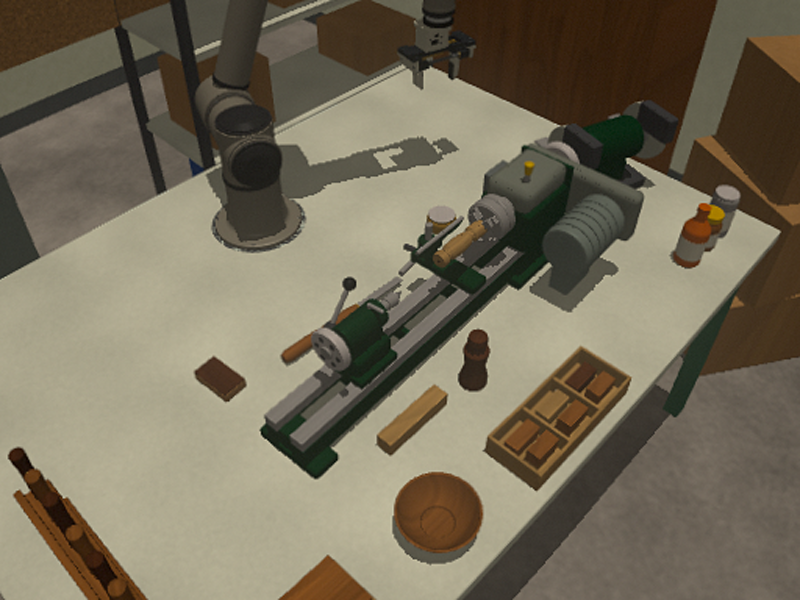

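View pics/top_b.png

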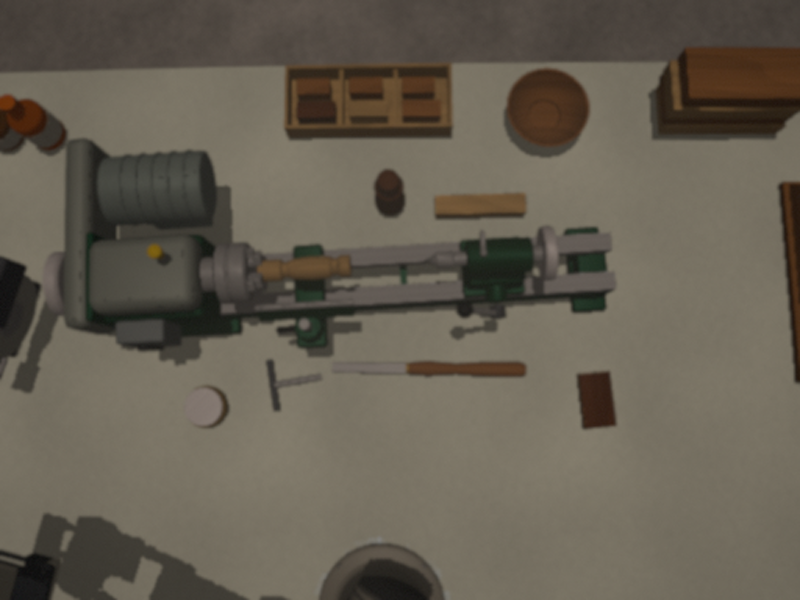

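The scene view shows the lathe with its headstock at upper right and the tailstock at about (350,335), with the lever ball at (349,284). In the top view the blank end is near (351,265), the handwheel near (548,252) and the ball near (464,309). Next I'll crop the top view for exact pixels.

```bash
python3 - <<'E'
from h import *
a=cv2.imread('pics/top.png')[125:235,200:400]; a=cv2.convertScaleAbs(a,alpha=1.6)
a=cv2.resize(a,None,fx=4,fy=4,interpolation=cv2.INTER_CUBIC)
b=cv2.imread('pics/scene.png')[155:255,180:330]; b=cv2.resize(cv2.convertScaleAbs(b,alpha=1.4),None,fx=4,fy=4,interpolation=cv2.INTER_CUBIC)
cv2.imwrite('pics/top_c.png',a);cv2.imwrite('pics/scene_c.png',b)
E
```

```text
(no output)
```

View pics/top_c.png

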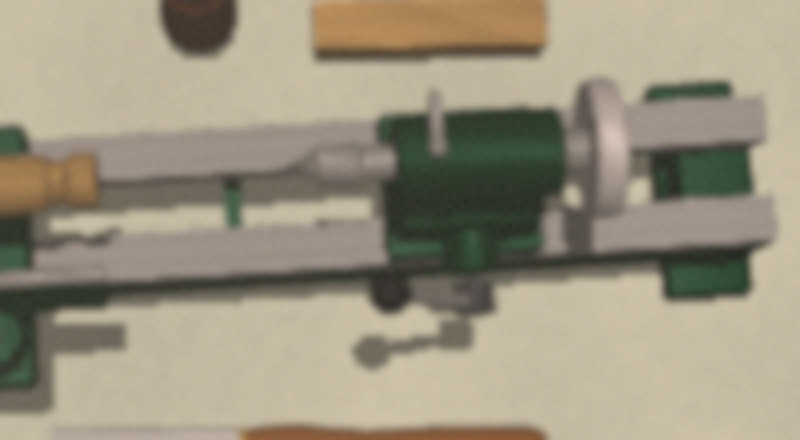

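View pics/scene_c.png

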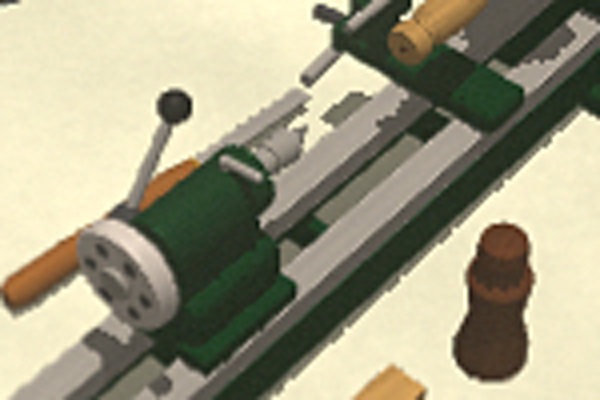

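The crop shows the blank end at about (98,180), the tip at about (298,170), and the ball at (390,293) in top_c. In scene_c the end face is at (406,44), the ball at (175,106) and the handwheel boss at (112,280).

```bash
python3 - <<'E'
from h import *
t=lambda u,v:(200+u/4,125+v/4)
s=lambda u,v:(180+u/4,155+v/4)
E1=atz('top',*t(98,180),190);E2=atz('scene',*s(406,44),190)
print('end',E1,E2, world('scene',*s(406,44)))
print('tip',atz('top',*t(298,170),190))
B=atz('top',*t(390,293),197); print('ball',B,atz('scene',*s(175,106),197),world('top',*t(390,293)),world('scene',*s(175,106)))
print('boss',atz('scene',*s(112,280),190),world('scene',*s(112,280)))
# bed rails: front edge, top surface z=90
for p in[(60,148),(350,130),(740,105),(740,218),(60,285),(350,268)]: print(p,atz('top',*t(*p),90),world('top',*t(*p)))
E
```

```text
end [549.94889843  37.25468296 190.        ] [551.24066789  40.28498612 190.        ] [552.705185    38.48732387 192.10548067]
tip [554.76229253 -81.84459895 190.        ]
ball [ 479.75910077 -134.40246883  197.        ] [ 479.36387346 -133.78961259  197.        ] [ 477.98350436 -133.2533514   211.76246409] [ 487.68425739 -141.07552415  207.73061416]
boss [ 565.37707059 -274.35924215  190.        ] [ 567.96682133 -276.3708085   193.80298456]
(60, 148) [589.62885378  69.74477594  90.        ] [589.60570751  69.73354916  90.11565735]
(350, 130) [ 599.54149099 -119.03203399   90.        ] [ 599.4831475  -119.01569484   90.28010967]
(740, 105) [ 613.69628567 -373.54460718   90.        ] [ 613.96638016 -373.87353089   88.77196399]
(740, 218) [ 539.1422367  -369.79291045   90.        ] [ 539.31984614 -370.08946133   88.87991274]
(60, 285) [499.76662735  69.2944331   90.        ] [488.64624181  60.77049038 178.14956799]
(350, 268) [ 509.05117982 -117.37804129   90.        ] [ 510.47624084 -117.98482233   79.3490509 ]
```

Both views agree: blank end ≈ (550.5, 38.5), lathe yaw ≈ +0.05, ball ≈ (480, -134), boss ≈ (565, -275) and gap ≈ 111 mm. Next I move to the headstock side of the ball with the fingers closed and the tool turned so that tool x runs along the lathe's +y.

Request:
{"fn": "carry_out", "kwargs": {"deltas": [[[-30,-27,0,1],[-64,-57,0,2.5],[-98,-88,0,4],[-132,-119,0,5.6],[-166,-150,0,7.2],[-200,-182,0,8.8],[-234,-213,0,10.4],[-260,-250,0,12],[-286,-287,0,13.5],[-312,-324,0,14.7],[-338,-361,0,14.7],[-364,-398,0,14.7],[-389,-433,0,14.7],[-420,-454,0,14.7],[-452,-475,0,14.7],[-475,-490,0,14.7],[-487,-498,0,14.7],[-487,-498,0,14.7],[-487,-498,0,14.7]]], "fingers": 0}}

```text
time: 2.0
tool_pos: [479.3, -85.3, 291.9]
tcp_rot: [-3.14, -0.001, 1.626]
contact_force: [-0.6, 0.1, 0.9]
grip_width: 0.3
```

```bash
python3 - <<'E'
from h import *
o=bot.get_obs();print({k:np.round(o[k],3) for k in('time','joint_positions','tool_pos','tcp_rot','contact_force','grip_width')})
grab('wrist','w1');grab('scene','s1');grab('top','t1')
a=cv2.imread('pics/w1.png');b=cv2.imread('pics/s1.png')[100:260,160:340]
cv2.imwrite('pics/v1.png',np.hstack([cv2.resize(a,(400,300)),cv2.resize(b,(338,300))]))
E
```

```text
{'time': np.float64(2.0), 'joint_positions': array([-0.334,  0.273,  1.624,  0.   ,  1.246, -0.389]), 'tool_pos': array([479.288, -85.273, 291.86 ]), 'tcp_rot': array([-3.140e+00, -1.000e-03,  1.626e+00]), 'contact_force': array([-0.607,  0.09 ,  0.868]), 'grip_width': np.float64(0.339)}
```

View pics/v1.png

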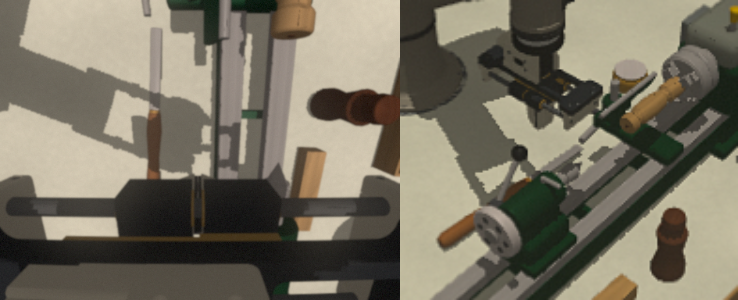

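The view shows the closed fingers hanging clear, on the headstock side of the ball at (519,152). Next: lower them and push the lever over.

Request:
{"fn": "carry_out", "kwargs": {"deltas": [[[0,0,18,0],[0,0,36,0],[-10,0,36,0],[-20,0,36,0],[-30,0,36,0],[-40,0,36,0],[-50,0,36,0],[-60,0,36,0],[-70,0,36,0],[-80,0,36,0],[-90,0,36,0],[-100,0,36,0],[-110,0,36,0],[-118,0,36,0],[-124,0,36,0],[-130,0,36,0],[-130,0,36,0]]]}}

```text
time: 3.85
tool_pos: [487.3, -216.7, 256.2]
tcp_rot: [3.141, 0.001, 1.626]
contact_force: [-0.0, -0.1, 0.6]
grip_width: 0.6
```

```bash
python3 - <<'E'
from h import *
grab('scene','s2');grab('top','t2')
a=cv2.imread('pics/t2.png')[125:235,200:400];b=cv2.imread('pics/s2.png')[120:260,160:340]
cv2.imwrite('pics/v2.png',np.hstack([cv2.resize(a,(400,220)),cv2.resize(b,(283,220))]))
cv2.imwrite('pics/v2.png',np.vstack([cv2.resize(cv2.convertScaleAbs(b,alpha=1.4),None,fx=4,fy=4,interpolation=cv2.INTER_CUBIC)]))
E
```

```text
(no output)
```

View pics/v2.png

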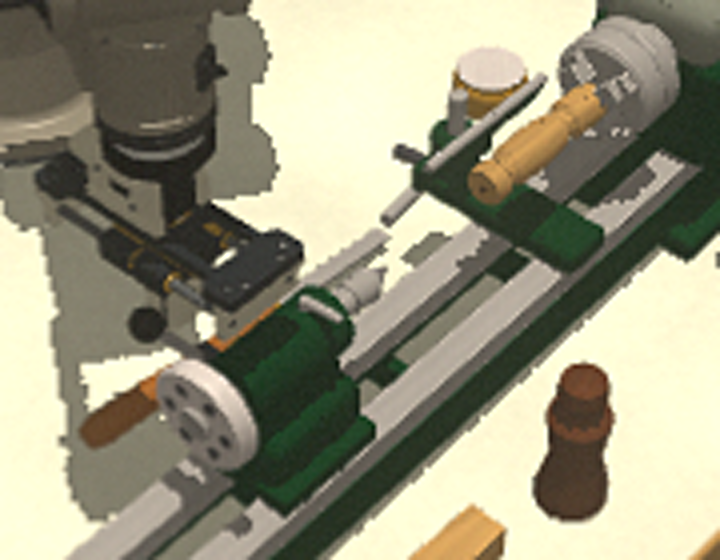

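The ball at (148,325) is now behind the shaft, on the tail side. The handwheel boss is at (195,410) and looks unmoved. I'll turn these into numbers.

```bash
python3 - <<'E'
from h import *
for z in (194,200): print(atz('scene'.replace('scene','s2'),160+148/4,120+325/4,z))
print(world('s2',197,201), 'boss',atz('s2',160+195/4,120+410/4,190))
E
```

```text
[ 480.77065168 -239.1221264   194.        ]
[ 485.39975605 -242.52814269  200.        ]
[ 492.7300355  -247.82117331  210.43226674] boss [ 560.24540353 -266.96704923  190.        ]
```

The lever is about 0.58 rad past upright (joint ≈ 0.17). I'll push 12 mm further, hold, then back off and rise.

Request:
{"fn": "carry_out", "kwargs": {"deltas": [[[-4,0,0,0],[-8,0,0,0],[-12,0,0,0],[-12,0,0,0],[-12,0,0,0]]]}}

```text
time: 4.45
tool_pos: [487.9, -228.2, 256.2]
tcp_rot: [3.141, 0.0, 1.626]
contact_force: [0.2, -1.1, -0.6]
grip_width: 0.5
```

```bash
python3 - <<'E'
from h import *
grab('scene','s3')
a,b=[cv2.imread(f'pics/{n}.png')[185:245,180:255] for n in('s2','s3')]
cv2.imwrite('pics/v3.png',np.hstack([cv2.resize(cv2.convertScaleAbs(i,alpha=1.5),None,fx=5,fy=5,interpolation=cv2.INTER_CUBIC) for i in(a,b)]))
E
```

```text
(no output)
```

View pics/v3.png

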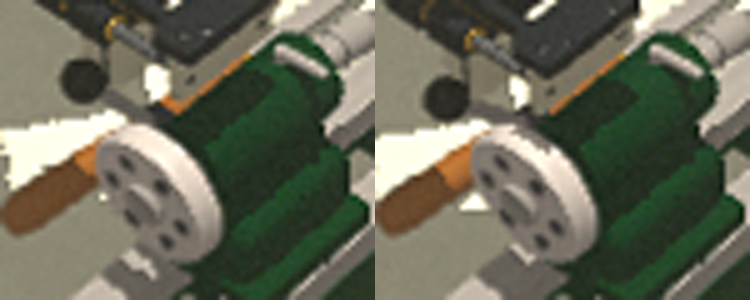

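The ball moved from (83,80) to (446-375=71,97) in the crop, and the boss is still at about (145,208), so the tailstock hasn't moved noticeably.

```bash
python3 - <<'E'
from h import *
for z in (190,194,198): print('ball',atz('s3',180+71/5,185+97/5,z))
print('boss',atz('s3',180+144/5,185+208/5,190),atz('s2',180+146/5,185+208/5,190))
E
```

```text
ball [ 481.21112    -250.38592079  190.        ]
ball [ 484.28262555 -252.60070317  194.        ]
ball [ 487.35413111 -254.81548556  198.        ]
boss [ 571.10326412 -276.65393049  190.        ] [ 571.87448773 -275.90423554  190.        ]
```

The lever is at its stop. Next I move up and over to behind the handwheel boss.

Request:
{"fn": "carry_out", "kwargs": {"deltas": [[[6,0,0,0],[12,0,0,0],[12,0,-35,0],[12,0,-70,0],[0,20,-74,0],[-20,40,-74,0],[-45,60,-74,0],[-70,76,-74,0],[-84,76,-74,0],[-84,76,-74,0],[-84,76,-36,0],[-84,76,0,0],[-84,76,2,0],[-84,76,2,0]]]}}

```text
time: 5.9
tool_pos: [568.1, -306.7, 254.9]
tcp_rot: [-3.141, -0.001, 1.626]
contact_force: [1.3, -1.0, 0.2]
grip_width: 0.3
```

```bash
python3 - <<'E'
from h import *
grab('scene','s4')
a=cv2.imread('pics/s4.png')[140:260,150:310]
cv2.imwrite('pics/v4.png',cv2.resize(cv2.convertScaleAbs(a,alpha=1.4),None,fx=5,fy=5,interpolation=cv2.INTER_CUBIC))
E
```

```text
(no output)
```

View pics/v4.png

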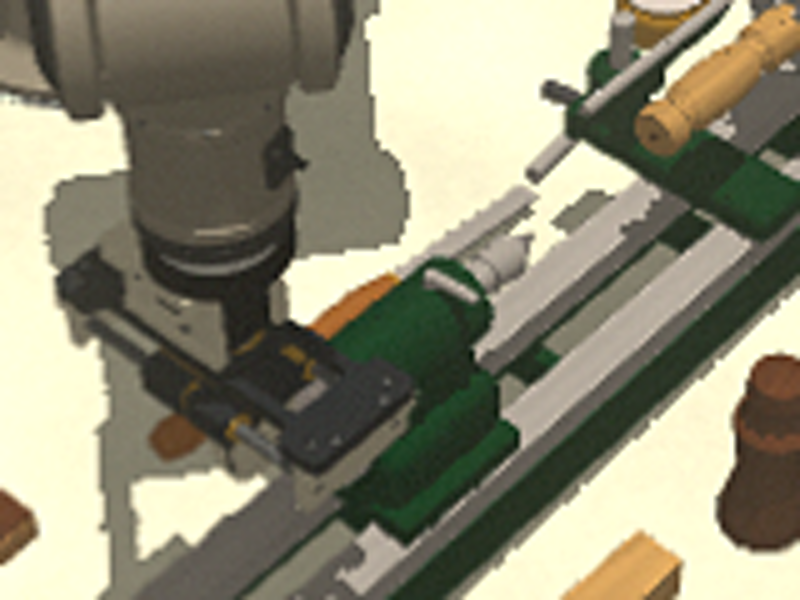

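The gripper is behind the handwheel with its body above the wheel. Next I push forward, stopping short of the expected contact.

Request:
{"fn": "carry_out", "kwargs": {"deltas": [[[6,0,0,0],[12,0,0,0],[17,0,0,0],[22,0,0,0],[27,0,0,0],[33,0,0,0],[40,0,0,0],[47,0,0,0],[54,0,0,0],[61,0,0,0],[68,0,0,0],[75,0,0,0],[82,0,0,0],[89,0,0,0],[96,0,0,0],[102,0,0,0],[107,0,0,0],[111,0,0,0],[114,0,0,0],[115,0,0,0]]]}}

```text
time: 7.95
tool_pos: [562.3, -192.9, 254.9]
tcp_rot: [3.14, 0.001, 1.626]
contact_force: [0.2, -4.8, 3.7]
grip_width: 0.2
```

```bash
python3 - <<'E'
from h import *
print(bot.get_obs()['contact_force'])
grab('scene','s5');grab('top','t5')
a=cv2.imread('pics/s5.png')[130:220,200:320];b=cv2.imread('pics/t5.png')[145:205,210:310]
b=cv2.resize(cv2.convertScaleAbs(b,alpha=1.6),(600,360)); a=cv2.resize(cv2.convertScaleAbs(a,alpha=1.4),(480,360),interpolation=cv2.INTER_CUBIC)
cv2.imwrite('pics/v5.png',cv2.resize(np.hstack([a,b]),(798,266)))
E
```

```text
[ 0.19415579 -4.84077394  3.70045538]
```

View pics/v5.png

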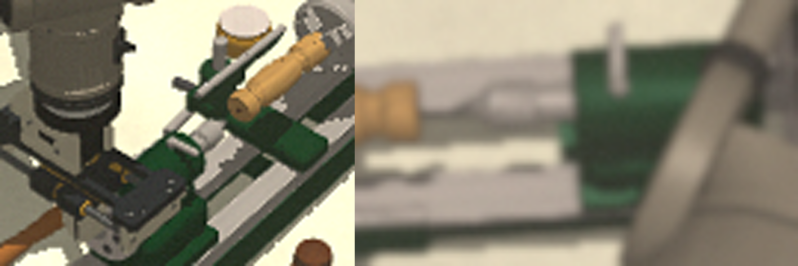

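The tailstock is moving at about 5 N, and the tip at (460,105) is some 20 mm short of the blank at (418,105). I'll carry on in small steps.

Request:
{"fn": "carry_out", "kwargs": {"deltas": [[[2,0,0,0],[4,0,0,0],[6,0,0,0],[8,0,0,0],[10,0,0,0],[11,0,0,0],[12,0,0,0],[13,0,0,0],[14,0,0,0],[14,0,0,0]]]}}

```text
time: 9.05
tool_pos: [561.5, -178.9, 254.4]
tcp_rot: [3.141, 0.0, 1.626]
contact_force: [0.2, -3.4, 2.1]
grip_width: 0.4
```

Request:
{"fn": "carry_out", "kwargs": {"deltas": [[[0.5,0,0,0],[1,0,0,0],[1.5,0,0,0],[2,0,0,0],[2,0,0,0]]]}}

```text
time: 9.55
tool_pos: [561.4, -176.9, 254.3]
tcp_rot: [3.141, 0.0, 1.626]
contact_force: [1.6, -5.0, 4.0]
grip_width: 0.0
```

Request:
{"fn": "carry_out", "kwargs": {"deltas": [[[0.5,0,0,0],[1,0,0,0],[1.5,0,0,0],[2,0,0,0],[2,0,0,0]]]}}

```text
time: 10.05
tool_pos: [561.3, -174.8, 254.3]
tcp_rot: [3.141, 0.0, 1.626]
contact_force: [2.2, -5.6, 3.2]
grip_width: 0.2
```

Request:
{"fn": "carry_out", "kwargs": {"deltas": [[[0.5,0,0,0],[1,0,0,0],[1.5,0,0,0],[2,0,0,0],[2,0,0,0]]]}}

```text
time: 10.55
tool_pos: [561.2, -173.9, 254.3]
tcp_rot: [3.141, 0.002, 1.626]
contact_force: [1.9, -8.8, 2.4]
grip_width: 0.4
```

Request:
{"fn": "carry_out", "kwargs": {"deltas": [[[0.5,0,0,0],[1,0,0,0],[1.5,0,0,0],[1.5,0,0,0]]]}}

```text
time: 10.95
tool_pos: [561.2, -173.5, 254.3]
tcp_rot: [3.141, 0.004, 1.625]
contact_force: [1.5, -13.2, 1.0]
grip_width: 0.5
```

Request:
{"fn": "carry_out", "kwargs": {"deltas": [[[0.5,0,0,0],[1,0,0,0],[1.5,0,0,0],[1.5,0,0,0]]]}}

```text
time: 11.35
tool_pos: [561.1, -173.2, 254.4]
tcp_rot: [3.14, 0.007, 1.625]
contact_force: [2.1, -17.9, 1.6]
grip_width: 0.1
```

Request:
{"fn": "carry_out", "kwargs": {"deltas": [[[0.5,0,0,0],[1,0,0,0],[1.5,0,0,0],[1.5,0,0,0]]]}}

```text
time: 11.75
tool_pos: [561.1, -172.9, 254.4]
tcp_rot: [3.14, 0.009, 1.625]
contact_force: [2.2, -21.8, -0.4]
grip_width: 0.5
```

The force has risen to 22 N with the TCP stalled at the predicted travel (134 mm), so the point is touching the blank. Next I back off, shift sideways in front of the wheel and come in behind the ball.

Request:
{"fn": "carry_out", "kwargs": {"deltas": [[[-5,0,0,0],[-10,0,0,0],[-20,0,0,0],[-32,0,0,0],[-32,-15,0,0],[-32,-35,0,0],[-32,-60,0,0],[-32,-80,-1,0],[-32,-80,-1,0],[-32,-80,-1,0]]]}}

```text
time: 12.75
tool_pos: [483.0, -205.0, 255.4]
tcp_rot: [3.141, -0.0, 1.625]
contact_force: [0.3, -0.6, -0.3]
grip_width: 0.6
```

```bash
python3 - <<'E'
from h import *
print(bot.get_obs()['tool_pos'],bot.get_obs()['contact_force'])
grab('scene','s6');grab('top','t6')
a=cv2.imread('pics/s6.png')[130:220,200:320]
cv2.imwrite('pics/v6.png',cv2.resize(cv2.convertScaleAbs(a,alpha=1.4),None,fx=6,fy=6,interpolation=cv2.INTER_CUBIC))
E
```

```text
[ 482.95934545 -205.0117285   255.43045686] [ 0.30987312 -0.55987278 -0.29793838]
```

View pics/v6.png

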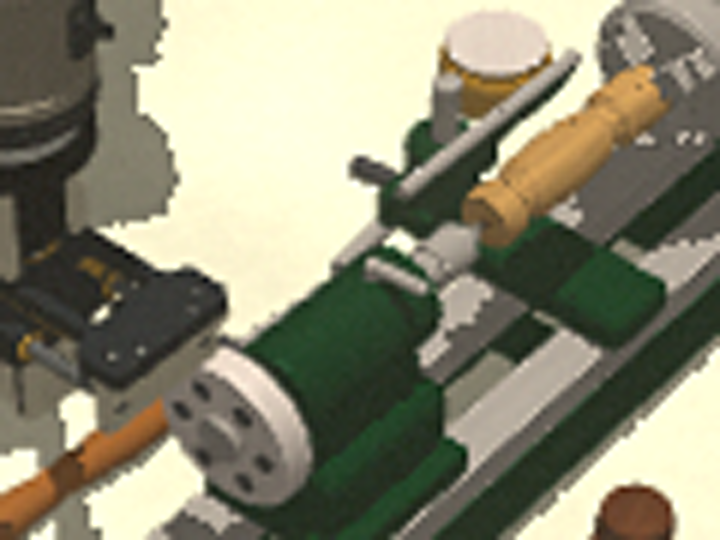

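The centre's point meets the blank's end face at about (478,228). Next I push the lever back towards the headstock.

Request:
{"fn": "carry_out", "kwargs": {"deltas": [[[8,0,0,0],[18,0,0,0],[26,0,0,0],[34,0,0,0],[42,0,0,0],[50,0,0,0],[58,0,0,0],[66,0,0,0],[74,0,0,0],[82,0,0,0],[90,0,0,0],[98,0,0,0],[106,0,0,0],[114,0,0,0],[122,0,0,0],[130,0,0,0],[138,0,0,0],[144,0,0,0],[150,0,0,0],[150,0,0,0]]]}}

```text
time: 14.85
tool_pos: [474.1, -53.7, 255.2]
tcp_rot: [-3.141, -0.001, 1.627]
contact_force: [-0.2, -0.6, -1.1]
grip_width: 0.3
```

Request:
{"fn": "carry_out", "kwargs": {"deltas": [[[2,0,0,0],[4,0,0,0],[6,0,0,0],[8,0,0,0],[8,0,0,0]]]}}

```text
time: 15.35
tool_pos: [473.7, -46.4, 255.1]
tcp_rot: [-3.141, -0.001, 1.626]
contact_force: [0.0, 0.5, -0.3]
grip_width: 0.5
```

Request:
{"fn": "carry_out", "kwargs": {"deltas": [[[1,0,0,0],[2,0,0,0],[3,0,0,0],[4,0,0,0],[4,0,0,0]]]}}

```text
time: 15.85
tool_pos: [473.7, -43.1, 255.0]
tcp_rot: [-3.141, 0.001, 1.626]
contact_force: [0.8, -3.9, -1.8]
grip_width: 0.2
```

Request:
{"fn": "carry_out", "kwargs": {"deltas": [[[1,0,0,0],[2,0,0,0],[3,0,0,0],[3,0,0,0]]]}}

```text
time: 16.25
tool_pos: [473.5, -39.6, 255.3]
tcp_rot: [3.141, -0.0, 1.626]
contact_force: [-0.5, -0.7, -0.3]
grip_width: 0.2
```

Request:
{"fn": "carry_out", "kwargs": {"deltas": [[[-8,0,0,0],[-20,0,0,0],[-20,-10,-30,0],[-20,-40,-60,0],[-20,-80,-60,0],[-20,-120,-60,0],[-20,-120,-60,0],[-20,-120,-60,0]]]}}

```text
time: 17.05
tool_pos: [354.7, -67.1, 315.8]
tcp_rot: [3.14, 0.001, 1.624]
contact_force: [0.2, -0.2, 0.5]
grip_width: 0.7
```

```bash
python3 - <<'E'
from h import *
print(bot.get_obs()['tool_pos'],bot.get_obs()['contact_force'])
grab('scene','s7');grab('top','t7')
a=cv2.imread('pics/s7.png')[130:220,200:320]
cv2.imwrite('pics/v7.png',cv2.resize(cv2.convertScaleAbs(a,alpha=1.4),None,fx=6,fy=6,interpolation=cv2.INTER_CUBIC))
E
```

```text
[354.67488657 -67.09862296 315.82572261] [ 0.18349271 -0.23449709  0.47227492]
```

View pics/v7.png

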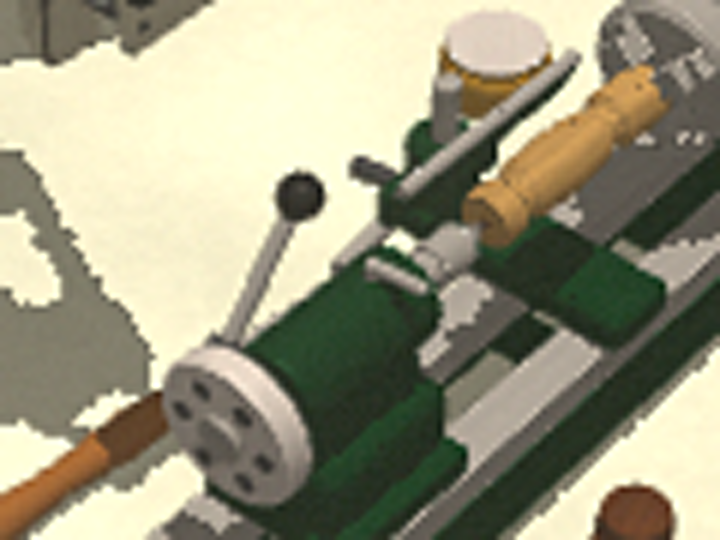

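The point still touches the blank at (478,228). The lever leans to the headstock, with the ball at (300,195), so I'll check its angle.

```bash
python3 - <<'E'
from h import *
from scipy.optimize import minimize_scalar
# shaft/ball model in world, theta .055, tip at blank end; calibrated also on the first pictures
th=.055;ex=np.array([np.cos(th),np.sin(th),0]);ey=np.array([-np.sin(th),np.cos(th),0]);E=np.array([550.5,38.5,0])
def ball(q,gap): a=q-.75; return E-80*ex+(-115-gap+95*np.sin(a))*ey+[0,0,125+95*np.cos(a)]
for tag,px,gap in(('s7',(200+300/6,130+195/6),0),('scene',(180+175/4,155+106/4),112),('s3',(180+71/5,185+97/5),112)):
    r=minimize_scalar(lambda q:np.linalg.norm(proj(tag,ball(q,gap))[0]-px),bounds=(-.2,1.8),method='bounded'); print(tag,r.x,r.fun)
f=lambda n:cv2.imread(f'pics/{n}.png')[130:220,200:320][25:70,50:90].astype(int)
print(np.abs(f('s6')-f('s7')).mean(), atz('t7',297.5,198,197))
E
```

```text
s7 1.4889937544602279 0.6814632752914783
scene 1.4151905121374306 0.5517550173092385
s3 0.040720582325027795 0.04849159498566627
4.457962962962963 [ 480.34803759 -134.41481715  197.        ]
```

The lever is at ≈1.49 rad (needs ≥1.2), the point is against the blank and the arm is clear. I'll hand in.

```bash
python3 -c "
from plant import bot
print(bot.close_job())"
```

```text
the job is handed in; nothing more can be done
None
```

The job is handed in, and the last checks all agreed with it being done; close_job gave no verdict.

- **Cam lever released:** I pushed it over to the low stop, and the image fit gave about 0.04 rad. The tailstock was still about 112 mm back.
- **Tailstock moved up:** I pushed on the handwheel boss until the tool stalled at the predicted travel. The force rose from about 5 N to 22 N there. The picture shows the point on the blank's end face.
- **Lever locked:** I pushed it back towards the headstock, and the image fit gave about 1.49 rad of 1.5. The point still touches the blank.
- **Arm clear:** The arm ended away from everything, with about 0.5 N on the wrist, at about 17 s. I moved nothing near the loose items, but I made no separate check of their positions.

Image readings of single points scattered by up to about 8 mm. The contact itself therefore rests on the force rise and stall, not on the pixels.

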